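# Hang the hand magnifier on the bench stand's snap hook

### The arm

A 6-joint arm with a two-finger parallel gripper is mounted at the origin on the work surface. World frame = base frame: x ahead of the robot, y to its left, z up, the work surface at z = 0. Lengths are in m, angles in rad, forces in N, time in s.
With the tool pointing down it reaches from about 0.35 to 0.775 m from the base axis. Payload 5.5 kg.
Tool frame: the origin (TCP) lies at the centre of the arm's flange, where the gripper is bolted on; the fingertips stand 173 mm ahead of it and the grasp point (between the pads) lies 155 mm ahead of it; z points along the fingers, y is the direction in which the jaws open and shut (so a half turn about z gives the same grasp; the last joint's range is limited). The gripper opens to 85 mm and grips with 20 to 120 N. Pads are 22 mm wide; open, the fingers measure 114 mm over their backs; the gripper's body (76 mm by 85 mm) begins 54 mm behind the grasp point. The pads swing forward as they close: fully open they stand 13 mm farther back than shut.
Start: joints at [-1.435, 0.313, 0.046, 1.304, 0, 1.431], TCP at [0.157, -0.553, 0.405] pointing down, gripper open.
Joint ranges: [-2.76, 2.76], [-0.86, 1.69], [-1.03, 1.26], [-2.2, 2.34], [-1.47, 1.5], [-3.14, 3.14]. Speed limits (rad/s): [2.57, 2.57, 3.14, 3.14, 3.14, 3.14].

### API

Orientations are given as a 3x3 rotation matrix whose columns are the frame's x, y, z axes.
In Python, from rig import ctrl gives the robot as it stands.
- The arm moves only by the tool play_rows, never from a script. Its argument "plan" is a list of rows, each a list of 3 entries, a list of its own where there are three numbers: the shift along the tool's x, y, z in m, then the turn, a rotation vector about the tool's x, y, z in degrees, then the opening, from -1 (shut) to 1 (fully open). In form: [[[dx, dy, dz], [wx, wy, wz], gripper], ...]. A call has 1 to 8 rows; each row is the pose to reach, as a shift and turn from the pose commanded when the call began, along the tool's axes at that moment; what a row does not reach only later rows make up. A row lasts 1/10 s, in which the tool goes at most 50 mm and 8.59 degrees, less where a joint would pass 70% of its speed; a pose out of reach is approached as far as the arm can. A call with a gripper value outside its range is refused whole. The fingers move at their own pace and stop on an object; the grip force is fixed at half the most. Time passes only in rows, so rows that repeat a pose let the fingers close. It gives the time, the measured TCP pose, the force and the opening at its end, in the units of the state.
- ctrl.observe(): the state, without advancing time (a new reading comes with each control period).
- ctrl.capture(name): name is "scene" or "top" or "wrist"; returns a dict with "frame" (384x512x3 uint8, red, green, blue), "range_z" (384x512 float32, m along the optical axis (not along the pixel's ray), 0 where there is no reading), "vertical_fov" (degrees; the focal length in pixels is half the picture's height over the tangent of half this angle, whatever the lens; pixels are square), "cx", "cy" (the principal point, pixels), "dist" ([k1, k2, p1, p2, k3] as OpenCV has them; the pictures are not rectified), "R" (3x3) and "t" (3): a world point X has camera coordinates R X + t. Camera axes: x right, y down, z forward; pixel columns grow to the right and rows downward; lengths in m; the calibration is good to about 2 mm. A picture is of the moment at which its call begins.
- ctrl.finish_job(): hands the job in, once; it reports no verdict.
The state is a dict: "clock": time; "joints": joint angles; "joint_vel": joint speeds; "effort": joint torques, N m; "position": TCP position; "orientation": TCP orientation; "force": force on the tool from outside, world axes, zero at the start; "torque": the same for the moment, N m; "opening": finger opening in m.
Only numpy, scipy, OpenCV 4.12 (cv2) and the standard library are available. Lean on these libraries where they do the work, as an engineer would, in place of code of your own. Each camera call takes 0.05 s, during which the arm holds its last target.

### The job

Pick up the hand magnifier and hang it by its steel eye on the stand's snap hook: pass the eye over the hook's nose, press the sprung gate inward with it until the eye is inside and the gate snaps shut, then let go so that it hangs at rest, lens down. Work by feel, because the hook may be clamped higher or lower than expected, and while holding the magnifier never press on the hook or stand with more than about 8 N. Leave the wash bottle, the dish and the jar where they are.

Things in the scene. Friction and masses are not known exactly. Their poses are not given: they have to be found in the camera images.
- loupe: Hand magnifier lying flat, 160 g, 159 mm long, 16 thick. Origin: under the middle of its black handle (70 long along x, 15 wide along y, 16 high; grip it across y, from above). +x points along the handle to the steel hanging eye (at the start roughly away from the robot), z up as it lies; the round lens frame (56 diameter, steel, glass inside) is centred 61 mm off on the -x side.
- loupe_eye (a point): Centre of the magnifier's hanging eye, 51 mm along +x and 8 mm up from the loupe's origin: a ring of 5 mm round steel wire, 26 inside and 36 outside diameter, in the plane of the flat magnifier. The far side of its wire is centred 15.5 mm beyond this point along +x.
- stand: Fixed stand, 330 mm high, with carrier, hook and gate. Origin on the bench below the middle of the hook's bowl; x points from the hook's nose side to the rod (away from the robot, within 0.3 rad of straight ahead), z up. Rod 12 mm thick at x = 115; base plate 100 x 140 x 12 centred at x = 125. The carrier's 12 mm square arm runs from x = 11 to the rod, its underside 50 above the hook's datum (see hook_mark).
- hook_mark (a point): Point 220 mm above the stand's origin, axes alike: the hook's datum when its carrier is at mid height. The carrier is clamped anywhere from 38 mm below to 38 mm above, does not slip, and this offset is NOT measured: feel or look. In mm from the datum: 8 mm round bar, shank at x = 17, V-shaped bowl lowest at x = 0 (bar centre z = -14, 45 deg flanks), nose at x = -17 with its top at z = 26.
- gate_rest (a point): Tip of the shut gate with the carrier at mid height (same unmeasured offset), axes as stand: 12 mm to -x and 18 up from hook_mark. The gate, a 6 mm bar, slopes from here up to its pivot 24 mm to +x and 20 higher, and swings only down and inward.
- bowl_entry (a point): Where the far wire of a level eye, nose inside its hole, can be lowered through the gate: 3 mm to -x and 3.5 above hook_mark (4 mm either way does), axes as stand, same unmeasured height offset. The wire meets the gate about 29 mm above this point, opens it with 3 to 6 N (least near the nose), and the gate snaps shut over it 2 mm above; the bowl's floor stops it 5 mm below. The force drops at the snap.
- gate (a joint): Angle of the hook's gate, rad: 0 shut against the nose, grows as it is pressed inward, stop at 0.8; a return spring with 0.022 N m when shut plus 0.18 N m per rad. The eye passes at roughly 0.4 to 0.65.
- wash_bottle: Bystander: closed wash bottle, 60 diameter, 150 high, origin under its middle.
- dish: Bystander: closed culture dish, 90 diameter, 16 high, origin under its middle.
- jar: Bystander: small amber jar, 56 diameter, 70 high, origin under its middle.
Mind the look-alikes: they are no part of the job. There is more than one size of the loupe; the one meant has the size given above.

How it is judged:
By the outcome, as a careful person would: the job done as asked, in the order asked, and still so for the second after the job is handed in, with the robot touching nothing.
It also fails if it takes over 72 s, if anything falls off the work surface, if the arm or the gripper's body presses on something with over 40 N, if the wrist force passes 120 N, or if a joint passes its speed limit or range.

## Working session

There is one attempt and no reset: what is moved stays moved. The work goes in short steps, Python scripts to look and compute and a tool call to move; the robot and the scene stay as the last step left them, time stands still between calls to the robot, and variables do not carry over. Pictures are saved under pics/ and viewed, and the job is handed in when it is done.

Besides the shell and the picture viewer there is one more tool, called after "Request:" as name(argument=value, ...), one argument or row to a line, values as JSON. play_rows: Moves the arm, as the interface text tells. Its arguments: {"type":"object","properties":{"plan":{"type":"array","items":{"type":"array"}}},"required":["plan"]}

```bash
ls; mkdir -p pics
cat > h.py <<'E'
import numpy as np, cv2, pickle
from rig import ctrl
def cap(n,tag):
    d=ctrl.capture(n); pickle.dump(d,open(f'pics/{tag}.pkl','wb'))
    cv2.imwrite(f'pics/{tag}.png',d['frame'][:,:,::-1]); return d
def load(tag): return pickle.load(open(f'pics/{tag}.pkl','rb'))
def K(d):
    h=d['frame'].shape[0]; f=h/2/np.tan(np.radians(d['vertical_fov'])/2)
    return np.array([[f,0,d['cx']],[0,f,d['cy']],[0,0,1]])
def rays(d,pts):
    p=cv2.undistortPoints(np.array(pts,float).reshape(-1,1,2),K(d),np.array(d['dist'])).reshape(-1,2)
    return np.c_[p,np.ones(len(p))]
def atz(d,pts,z):
    r=rays(d,pts)@np.array(d['R']); c=-np.array(d['R']).T@np.array(d['t'])
    return c+r*((z-c[2])/r[:,2])[:,None]
def dep(d,pts):
    r=rays(d,pts); o=[]
    for (u,v),q in zip(pts,r):
        Z=d['range_z'][int(round(v)),int(round(u))]
        o.append(np.array(d['R']).T@(q*Z-np.array(d['t'])))
    return np.array(o)
def proj(d,X):
    X=np.array(X,float).reshape(-1,3)
    rv,_=cv2.Rodrigues(np.array(d['R'],float))
    return cv2.projectPoints(X,rv,np.array(d['t'],float),K(d),np.array(d['dist']))[0].reshape(-1,2)
def crop(d,tag,u0,v0,u1,v1,s):
    cv2.imwrite(f'pics/{tag}.png',cv2.resize(d['frame'][v0:v1,u0:u1,::-1],None,fx=s,fy=s,interpolation=cv2.INTER_CUBIC))
E
python3 - <<'E'
from h import *
for n in('scene','top','wrist'):
    d=cap(n,n+'0'); print(n,d['vertical_fov'],d['cx'],d['cy'],d['dist'],(-np.array(d['R']).T@d['t']).round(3))
print(ctrl.observe())
E
```

```text
pics
scene 49.07614327214831 253.7260284740091 189.25656103647896 [-0.11696084  0.          0.          0.          0.        ] [1.197 0.182 0.759]
top 47.35031876128192 253.30894285285248 195.70180801109177 [0.00683618 0.         0.         0.         0.        ] [ 0.383 -0.115  1.258]
wrist 66.47336160579232 257.7640583658548 193.37292554855577 [-0.02507652  0.          0.          0.          0.        ] [ 0.222 -0.534  0.373]
{'clock': 0.15, 'joints': array([-1.43459276e+00,  3.13840714e-01,  4.52793413e-02,  1.30358697e+00,
       -1.34715958e-05,  1.43122358e+00]), 'joint_vel': array([-7.14016298e-04, -1.46686258e-03,  4.64445593e-03, -5.72818161e-05,
       -3.31825031e-03,  7.27441801e-04]), 'effort': array([ 2.05029210e-03, -4.81065381e+01,  2.98815107e+01,  1.39081688e-02,
       -1.00035184e-04,  1.22667325e-05]), 'position': array([ 0.15655599, -0.55314631,  0.40402237]), 'orientation': array([[ 9.62214116e-01,  2.72293877e-01, -1.96926816e-04],
       [ 2.72293893e-01, -9.62213202e-01,  1.33766108e-03],
       [ 1.74751340e-04, -1.34073835e-03, -9.99999086e-01]]), 'force': array([-0.33856632, -0.21114784,  0.44095962]), 'torque': array([ 0.05270749, -0.0332317 , -0.00440052]), 'opening': 0.08536571367293942}
```

View pics/scene0.png

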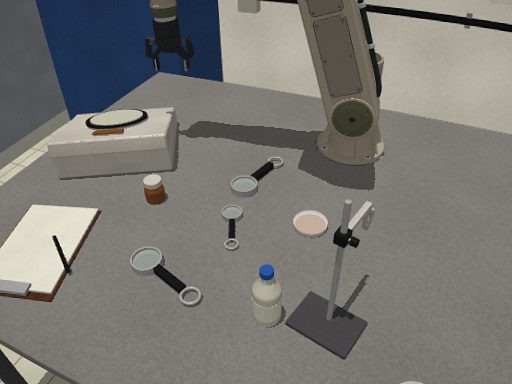

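View pics/top0.png

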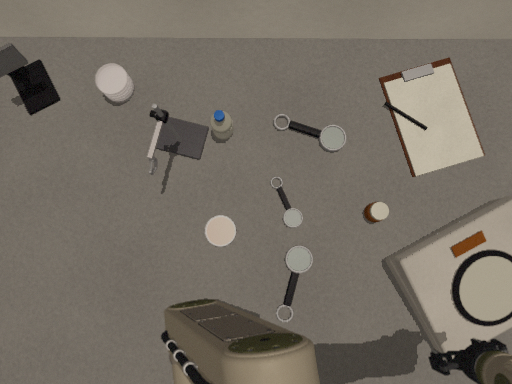

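Run:
```python
from h import *
d=load('top0')
crop(d,'c1',255,90,365,330,2.4)
for n,a,b in (('A',(282,122),(333,138)),('B',(277,183),(293,218)),('C',(285,313),(299,259))):
    P=atz(d,[a,b],0.008); v=P[0]-P[1]; print(n,P.round(3),np.linalg.norm(v).round(4),np.degrees(np.arctan2(v[1],v[0])))
print(dep(d,[(157,115),(152,152),(152,170),(185,135),(222,122),(220,231),(377,212)]).round(3))
crop(d,'c2',130,90,250,250,4)
d=load('scene0'); crop(d,'c3',270,180,390,360,3.3)
```

```text
A [[ 0.738 -0.185  0.008]
 [ 0.691 -0.333  0.008]] 0.1555 72.52860880405807
B [[ 0.558 -0.171  0.008]
 [ 0.457 -0.217  0.008]] 0.1104 24.600203888324433
C [[ 0.192 -0.195  0.008]
 [ 0.342 -0.234  0.008]] 0.1544 165.24934674430006
[[ 0.68   0.121  0.263]
 [ 0.593  0.131  0.257]
 [ 0.558  0.141  0.213]
 [ 0.696  0.097  0.012]
 [ 0.706 -0.019  0.115]
 [ 0.418 -0.01   0.013]
 [ 0.472 -0.44   0.066]]
```

View pics/c1.png

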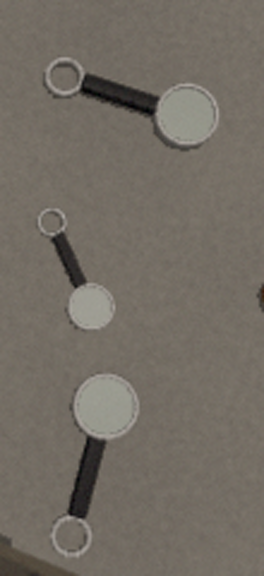

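View pics/c2.png

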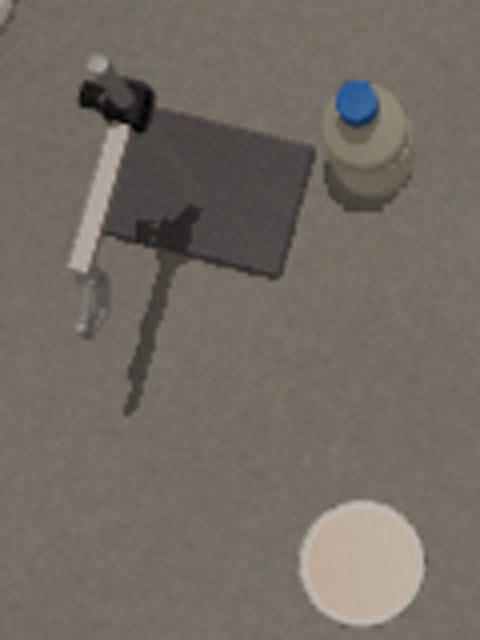

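View pics/c3.png

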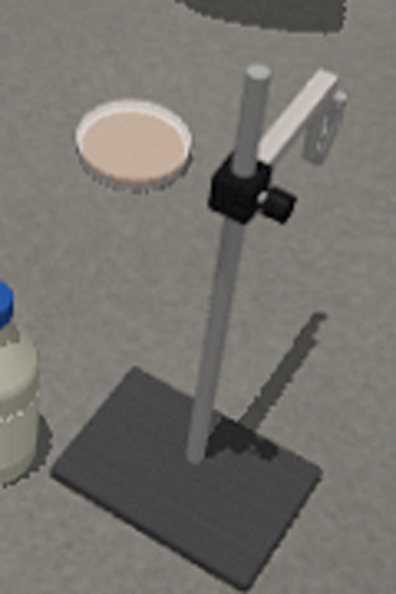

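Request:
play_rows(
  plan=[
    [[0.04, -0.025, 0], [0, 0, -9], 1],
    [[0.08, -0.05, 0], [0, 0, -9], 1],
    [[0.12, -0.075, 0], [0, 0, -9], 1],
    [[0.16, -0.1, 0], [0, 0, -9], 1],
    [[0.2, -0.125, 0], [0, 0, -9], 1],
    [[0.24, -0.15, 0], [0, 0, -9], 1],
    [[0.28, -0.175, 0], [0, 0, -9], 1],
    [[0.32, -0.2, 0.02], [0, 0, -9], 1],
  ],
)

```text
clock: 0.95
position: [0.4108, -0.2734, 0.3871]
orientation: [[0.908, 0.419, 0.004], [0.419, -0.908, -0.003], [0.002, 0.005, -1.0]]
force: [0.5, -0.7, -0.4]
opening: 0.0855
```

```bash
cat > s.py <<'E'
from h import *
s=ctrl.observe()
print(s['clock'],s['position'].round(4),s['force'].round(2),s['torque'].round(3),s['opening'].round(4)); print(s['orientation'].round(4)); print(s['joints'].round(3))
E
python3 - <<'E'
from h import *
d=load('top0'); Z=d['range_z']; F=d['frame'].astype(int)
ys,xs=np.mgrid[90:180,130:215]
pts=[(u,v) for u,v in zip(xs.ravel(),ys.ravel())]
P=dep(d,pts); m=(P[:,2]>0.225)&(P[:,2]<0.29)&(P[:,0]<0.67)
q=np.array(pts)[m]; w=P[m]; print(m.sum())
for a,b in zip(q,w): print(a,b.round(3),F[a[1],a[0]])
b=(abs(P[:,2]-0.012)<0.005)
col=np.array([F[v,u] for u,v in pts]); bm=b&(col.sum(1)<190)
print(bm.sum(), cv2.minAreaRect(P[bm][:,:2].astype(np.float32)), P[bm].mean(0))
E
python3 s.py
```

```text
279
[158 120] [0.669 0.119 0.258] [80 76 71]
[160 120] [0.669 0.115 0.258] [30 27 23]
[161 120] [0.669 0.112 0.26 ] [15 12 14]
[162 120] [0.669 0.11  0.261] [23 22 21]
[163 120] [0.668 0.107 0.262] [26 23 24]
[164 120] [0.669 0.105 0.261] [24 22 22]
[165 120] [0.67  0.103 0.258] [15  9  6]
[158 121] [0.667 0.12  0.257] [107 101  94]
[159 121] [0.667 0.117 0.258] [125 117 109]
[160 121] [0.667 0.115 0.257] [164 152 145]
[161 121] [0.668 0.113 0.255] [154 143 134]
[162 121] [0.668 0.111 0.256] [72 62 62]
[163 121] [0.668 0.109 0.254] [1 2 8]
[164 121] [0.667 0.106 0.257] [12 14 13]
[165 121] [0.668 0.104 0.255] [ 7 11  5]
[157 122] [0.666 0.123 0.253] [154 145 136]
[158 122] [0.664 0.119 0.259] [166 156 148]
[159 122] [0.666 0.118 0.255] [171 160 151]
[160 122] [0.665 0.115 0.257] [174 164 157]
[161 122] [0.666 0.113 0.255] [166 155 148]
[162 122] [0.666 0.111 0.255] [95 86 81]
[163 122] [0.667 0.11  0.249] [40 32 34]
[164 122] [0.667 0.107 0.25 ] [ 5  0 10]
[165 122] [0.667 0.105 0.249] [9 8 8]
[166 122] [0.669 0.104 0.242] [36 37 33]
[157 123] [0.662 0.122 0.258] [176 165 157]
[158 1
[... 10817 characters left out ...]
4  0.227] [125 120 113]
[152 163] [0.572 0.137 0.231] [114 107 100]
[152 164] [0.57  0.138 0.227] [113 107  99]
[151 166] [0.565 0.14  0.228] [123 118 114]
143 ((0.6850091814994812, 0.10326528549194336), (0.12662872672080994, 0.0958385244011879), 73.82293701171875) [0.65947982 0.12113569 0.01138972]Traceback (most recent call last):
  File "s.py", line 3, in <module>
    print(s['clock'],s['position'].round(4),s['force'].round(2),s['torque'].round(3),s['opening'].round(4)); print(s['orientation'].round(4)); print(s['joints'].round(3))
                                                                                     ^^^^^^^^^^^^^^^^^^
AttributeError: 'float' object has no attribute 'round'
```

```bash
sed -i "s/s\['opening'\].round(4)/round(s['opening'],4)/" s.py
python3 - <<'E'
from h import *
d=cap('wrist','w1')
L=(0.457,-0.217)
P=proj(d,[[0.558,-0.171,.008],[.457,-.217,.008],[.5125,-.1916,.016]]); print(P)
E
python3 s.py
```

```text
[[226.91970131   5.45861157]
 [228.97931107 113.73781676]
 [227.05882106  54.98238594]]
1.0 [ 0.413  -0.2683  0.3827] [ 1.54  4.09 -2.14] [ 0.281 -0.059  0.01 ] 0.0854
[[ 0.9053  0.4247  0.0015]
 [ 0.4247 -0.9053  0.0045]
 [ 0.0033 -0.0035 -1.    ]]
[-0.74   0.163 -0.203  1.206  0.004  1.963]
```

View pics/w1.png

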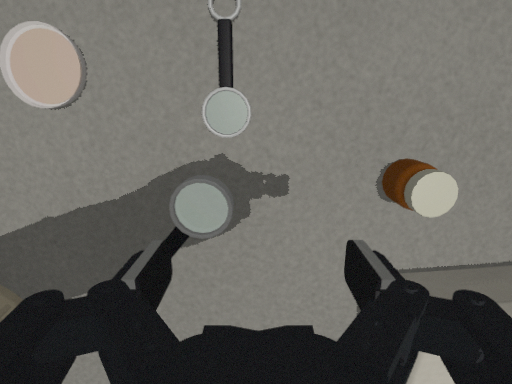

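Request:
play_rows(
  plan=[
    [[0.04, -0.012, 0.03], [0, 0, 0], 1],
    [[0.08, -0.025, 0.06], [0, 0, 0], 1],
    [[0.1, -0.033, 0.085], [0, 0, 0], 1],
    [[0.1, -0.033, 0.085], [0, 0, 0], 1],
    [[0.1, -0.033, 0.085], [0, 0, 0], 1],
    [[0.1, -0.033, 0.085], [0, 0, 0], 1],
  ],
)

```text
clock: 1.6
position: [0.4861, -0.2035, 0.3011]
orientation: [[0.908, 0.419, 0.001], [0.419, -0.908, -0.001], [0.0, 0.001, -1.0]]
force: [0.5, -1.1, -0.1]
opening: 0.0854
```

```bash
python3 s.py
python3 - <<'E'
from h import *
d=cap('wrist','w2')
E
```

```text
1.6 [ 0.4861 -0.2035  0.3011] [ 0.47 -1.13 -0.08] [-0.028  0.047 -0.007] 0.0854
[[ 9.081e-01  4.188e-01  8.000e-04]
 [ 4.188e-01 -9.081e-01 -1.000e-03]
 [ 3.000e-04  1.200e-03 -1.000e+00]]
[-0.549  0.276 -0.267  1.027 -0.     2.161]
```

View pics/w2.png

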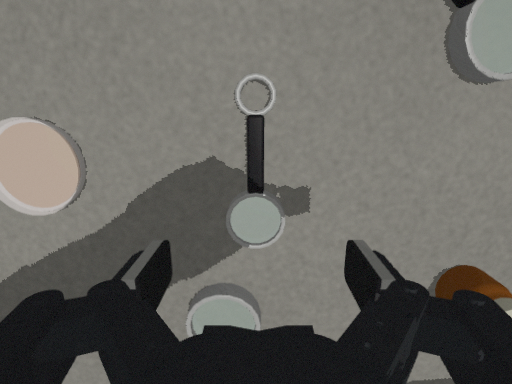

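Run:
```python
from h import *
d=load('w2'); s=ctrl.observe()
crop(d,'w2c',215,60,295,260,3)
P=np.r_[atz(d,[(255,95),(256,220)],.008),atz(d,[(255.5,115),(256,192)],.016)]
print(P.round(4))
v=P[0]-P[1]; print(np.linalg.norm(v),np.degrees(np.arctan2(v[1],v[0])))
R=s['orientation']; 
u=v/np.linalg.norm(v); o=P[0]-.051*u; print('origin',o, P[1]+.061*u, P[2:].mean(0))
print('tool',R.T@(o-s['position']), R.T@u)
```

```text
[[ 0.5587 -0.1671  0.008 ]
 [ 0.456  -0.2151  0.008 ]
 [ 0.544  -0.1744  0.016 ]
 [ 0.4832 -0.2027  0.016 ]]
0.11336423886582327 25.044732437129422
origin [ 0.51248898 -0.18871231  0.008     ] [ 0.51125301 -0.18928983  0.008     ] [ 0.51358756 -0.18853381  0.016     ]
tool [ 0.02999704 -0.00310636  0.29342345] [ 9.99984062e-01 -5.58010365e-03  8.59079207e-04]
```

View pics/w2c.png

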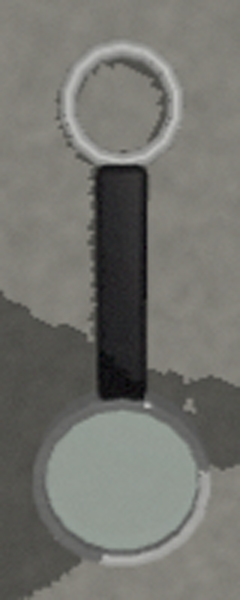

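Request:
play_rows(
  plan=[
    [[0.02, -0.002, 0.03], [0, 0, 0], 1],
    [[0.038, -0.003, 0.07], [0, 0, 0], 1],
    [[0.038, -0.003, 0.1], [0, 0, 0], 1],
    [[0.038, -0.003, 0.11], [0, 0, 0], 1],
    [[0.038, -0.003, 0.11], [0, 0, 0], 1],
    [[0.038, -0.003, 0.11], [0, 0, 0], 1],
  ],
)

```text
clock: 2.25
position: [0.5198, -0.185, 0.1919]
orientation: [[0.908, 0.418, 0.002], [0.418, -0.908, -0.001], [0.001, 0.002, -1.0]]
force: [-0.6, 0.2, 0.5]
opening: 0.0858
```

```bash
python3 s.py
python3 - <<'E'
from h import *
d=cap('wrist','w3')
E
```

```text
2.25 [ 0.5198 -0.185   0.1919] [-0.62  0.17  0.51] [-0.02  -0.049 -0.003] 0.0858
[[ 0.9083  0.4184  0.0019]
 [ 0.4184 -0.9083 -0.0012]
 [ 0.0013  0.0019 -1.    ]]
[-0.487  0.425 -0.349  0.794 -0.     2.222]
```

View pics/w3.png

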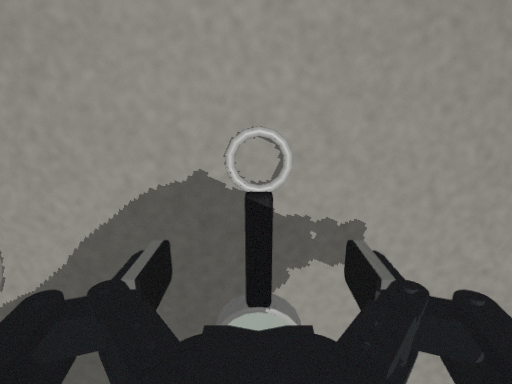

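Request:
play_rows(
  plan=[
    [[0, 0, 0.01], [0, 0, 0], 1],
    [[0, 0, 0.0155], [0, 0, 0], 1],
    [[0, 0, 0.0155], [0, 0, 0], 1],
    [[0, 0, 0.0155], [0, 0, 0], 0],
    [[0, 0, 0.0155], [0, 0, 0], -0.5],
    [[0, 0, 0.0155], [0, 0, 0], -1],
    [[0, 0, 0.0155], [0, 0, 0], -1],
    [[0, 0, 0.0155], [0, 0, 0], -1],
  ],
)

```text
clock: 3.1
position: [0.5196, -0.1841, 0.1751]
orientation: [[0.908, 0.42, 0.001], [0.42, -0.908, -0.001], [0.0, 0.001, -1.0]]
force: [-2.7, 0.6, 5.1]
opening: 0.0133
```

Request:
play_rows(
  plan=[
    [[0, 0, 0], [0, 0, 0], -1],
    [[0, 0, 0], [0, 0, 0], -1],
    [[0, 0, 0], [0, 0, 0], -1],
  ],
)

```text
clock: 3.4
position: [0.5197, -0.1842, 0.175]
orientation: [[0.908, 0.42, 0.001], [0.42, -0.908, -0.001], [0.001, 0.001, -1.0]]
force: [0.2, -0.4, 3.7]
opening: 0.0131
```

Request:
play_rows(
  plan=[
    [[0, 0, -0.02], [0, 0, 0], -1],
    [[0, 0, -0.05], [0, 0, 0], -1],
    [[0, 0, -0.09], [0, 0, 0], -1],
    [[0, 0, -0.13], [0, 0, 0], -1],
    [[0, 0, -0.16], [0, 0, 0], -1],
    [[0, 0, -0.16], [0, 0, 0], -1],
    [[0, 0, -0.16], [0, 0, 0], -1],
    [[0, 0, -0.16], [0, 0, 0], -1],
  ],
)

```text
clock: 4.2
position: [0.5187, -0.1836, 0.3328]
orientation: [[0.908, 0.419, -0.003], [0.419, -0.908, 0.002], [-0.002, -0.003, -1.0]]
force: [-0.1, 0.1, -1.7]
opening: 0.0133
```

```bash
python3 s.py
python3 - <<'E'
from h import *
d=cap('wrist','w4'); d=cap('scene','s4')
E
```

```text
4.2 [ 0.5187 -0.1836  0.3328] [-0.08  0.13 -1.7 ] [ 0.031 -0.051 -0.018] 0.0133
[[ 0.9078  0.4195 -0.003 ]
 [ 0.4195 -0.9078  0.0016]
 [-0.0021 -0.0027 -1.    ]]
[-0.486  0.299 -0.153  1.123 -0.     2.223]
```

View pics/w4.png

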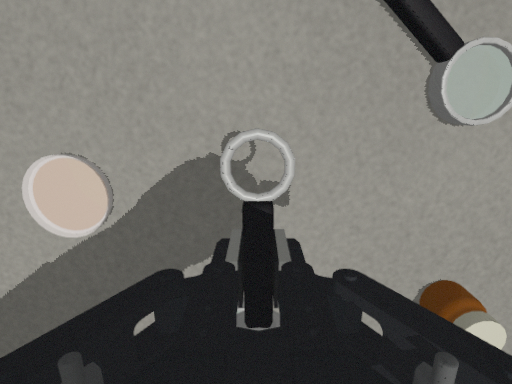

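View pics/s4.png

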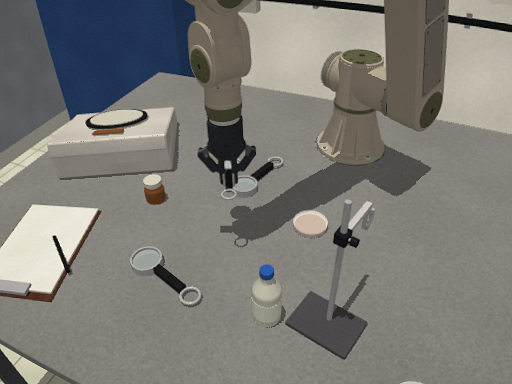

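Request:
play_rows(
  plan=[
    [[0, -0.02, -0.04], [0, 0, 0], -1],
    [[0.015, -0.05, -0.08], [0, 0, 6], -1],
    [[0.03, -0.09, -0.1], [0, 0, 12], -1],
    [[0.045, -0.13, -0.12], [0, 0, 18], -1],
    [[0.055, -0.17, -0.12], [0, 0, 24], -1],
    [[0.07, -0.21, -0.12], [0, 0, 30], -1],
    [[0.08, -0.25, -0.12], [0, 0, 36], -1],
    [[0.09, -0.28, -0.12], [0, 0, 40.5], -1],
  ],
)

```text
clock: 5.1
position: [0.4678, 0.001, 0.4531]
orientation: [[0.983, -0.182, 0.005], [-0.182, -0.982, 0.053], [-0.005, -0.053, -0.999]]
force: [0.2, -1.3, -1.4]
opening: 0.0131
```

```bash
python3 s.py
```

```text
5.1 [0.4678 0.001  0.4531] [ 0.17 -1.33 -1.42] [-0.141 -0.054 -0.004] 0.0131
[[ 0.9832 -0.1822  0.0051]
 [-0.1822 -0.9818  0.0533]
 [-0.0048 -0.0533 -0.9986]]
[-0.184  0.094 -0.112  1.37   0.053  3.14 ]
```

Request:
play_rows(
  plan=[
    [[0, 0.03, 0], [0, 0, -8], -1],
    [[0, 0.06, 0], [0, 0, -16], -1],
    [[0, 0.08, 0], [0, 0, -24], -1],
    [[0, 0.1, 0], [0, 0, -32], -1],
    [[0, 0.1, 0], [0, 0, -40], -1],
    [[0, 0.1, 0], [0, 0, -40], -1],
  ],
)

```text
clock: 5.7
position: [0.4495, -0.1004, 0.4479]
orientation: [[0.873, 0.487, 0.005], [0.486, -0.872, 0.053], [0.03, -0.043, -0.999]]
force: [-0.2, 0.1, -1.0]
opening: 0.0131
```

```bash
python3 s.py
```

```text
5.7 [ 0.4495 -0.1004  0.4479] [-0.24  0.07 -1.  ] [ 0.002 -0.065  0.018] 0.0131
[[ 0.8735  0.4868  0.0054]
 [ 0.4859 -0.8724  0.0527]
 [ 0.0304 -0.0434 -0.9986]]
[-0.408  0.087 -0.133  1.368  0.051  2.224]
```

Request:
play_rows(
  plan=[
    [[0, 0, 0], [-2.5, -1.7, 0], -1],
    [[0, 0, 0], [-2.5, -1.7, 0], -1],
    [[0, 0, 0], [-2.5, -1.7, 0], -1],
  ],
)

```text
clock: 6.0
position: [0.4497, -0.0993, 0.4487]
orientation: [[0.873, 0.487, 0.002], [0.487, -0.873, 0.001], [0.002, 0.001, -1.0]]
force: [0.3, 0.2, -2.1]
opening: 0.0131
```

Request:
play_rows(
  plan=[
    [[0, 0, 0], [0, 0, -8.5], -1],
    [[0, 0, 0], [0, 0, -17], -1],
    [[0, 0, 0], [0, 0, -25.5], -1],
    [[0, 0, 0], [0, 0, -34], -1],
    [[0, 0, 0], [0, 0, -42.5], -1],
    [[0, 0, 0], [0, 0, -51], -1],
    [[0, 0, 0], [0, 0, -59.5], -1],
    [[0, 0, 0], [0, 0, -68], -1],
  ],
)

```text
clock: 6.8
position: [0.4497, -0.0995, 0.4489]
orientation: [[-0.13, 0.991, 0.003], [0.991, 0.13, 0.0], [0.0, 0.003, -1.0]]
force: [0.3, -0.2, -1.6]
opening: 0.0137
```

```bash
python3 s.py
```

```text
6.8 [ 0.4497 -0.0995  0.4489] [ 0.32 -0.17 -1.65] [ 0.017 -0.052  0.038] 0.0137
[[-1.303e-01  9.915e-01  2.600e-03]
 [ 9.915e-01  1.303e-01  4.000e-04]
 [ 1.000e-04  2.600e-03 -1.000e+00]]
[-3.930e-01  7.900e-02 -1.380e-01  1.352e+00  1.000e-03  1.047e+00]
```

Request:
play_rows(
  plan=[
    [[0, 0, 0], [0, 0, -8.5], -1],
    [[0, 0, 0], [0, 0, -17], -1],
    [[0, 0, 0], [0, 0, -25.5], -1],
    [[0, 0, 0], [0, 0, -34], -1],
    [[0, 0, 0], [0, 0, -42.5], -1],
    [[0, 0, 0], [0, 0, -51], -1],
    [[0, 0, 0], [0, 0, -59.5], -1],
    [[0, 0, 0], [0, 0, -68], -1],
  ],
)

```text
clock: 7.6
position: [0.4497, -0.0995, 0.4489]
orientation: [[-0.968, 0.251, 0.002], [0.251, 0.968, 0.0], [-0.002, 0.001, -1.0]]
force: [-0.3, -0.3, -1.6]
opening: 0.0133
```

Request:
play_rows(
  plan=[
    [[0, 0, 0], [0, 0, -8.5], -1],
    [[0, 0, 0], [0, 0, -17], -1],
    [[0, 0, 0], [0, 0, -25.5], -1],
    [[0, 0, 0], [0, 0, -34], -1],
    [[0, 0, 0], [0, 0, -42.5], -1],
    [[0, 0, 0], [0, 0, -51], -1],
    [[0, 0, 0], [0, 0, -59.5], -1],
    [[0, 0, 0], [0, 0, -68], -1],
  ],
)

```text
clock: 8.4
position: [0.4497, -0.0995, 0.4489]
orientation: [[-0.595, -0.804, 0.002], [-0.804, 0.595, 0.0], [-0.002, -0.002, -1.0]]
force: [0.5, 0.1, -1.5]
opening: 0.0134
```

Request:
play_rows(
  plan=[
    [[0, 0, 0], [0, 0, -8.5], -1],
    [[0, 0, 0], [0, 0, -17], -1],
    [[0, 0, 0], [0, 0, -25.5], -1],
    [[0, 0, 0], [0, 0, -34], -1],
    [[0, 0, 0], [0, 0, -42.5], -1],
    [[0, 0, 0], [0, 0, -51], -1],
    [[0, 0, 0], [0, 0, -59.5], -1],
    [[0, 0, 0], [0, 0, -68], -1],
  ],
)

```text
clock: 9.2
position: [0.4497, -0.0995, 0.4489]
orientation: [[0.522, -0.853, 0.003], [-0.853, -0.522, 0.0], [0.001, -0.002, -1.0]]
force: [-0.7, 0.4, -1.9]
opening: 0.0132
```

```bash
python3 s.py
```

```text
9.2 [ 0.4497 -0.0995  0.4489] [-0.69  0.36 -1.92] [-0.059 -0.023  0.022] 0.0132
[[ 5.223e-01 -8.528e-01  2.600e-03]
 [-8.528e-01 -5.223e-01  2.000e-04]
 [ 1.200e-03 -2.400e-03 -1.000e+00]]
[-3.930e-01  7.900e-02 -1.380e-01  1.352e+00  1.000e-03 -2.513e+00]
```

Request:
play_rows(
  plan=[
    [[-0.03, -0.02, 0], [0, 0, -6], -1],
    [[-0.06, -0.045, 0], [0, 0, -12], -1],
    [[-0.09, -0.068, 0], [0, 0, -18], -1],
    [[-0.12, -0.09, 0], [0, 0, -24], -1],
    [[-0.15, -0.112, 0], [0, 0, -30], -1],
    [[-0.18, -0.135, 0], [0, 0, -36], -1],
    [[-0.21, -0.155, 0], [0, 0, -42.5], -1],
    [[-0.215, -0.16, 0], [0, 0, -42.5], -1],
  ],
)

```text
clock: 10.0
position: [0.4749, 0.1702, 0.4486]
orientation: [[0.961, -0.276, 0.002], [-0.276, -0.961, 0.001], [0.002, -0.001, -1.0]]
force: [-0.5, -0.8, -2.9]
opening: 0.0135
```

Request:
play_rows(
  plan=[
    [[0, 0, 0], [0, 0, 0], -1],
    [[0, 0, 0], [0, 0, 0], -1],
    [[0, 0, 0], [0, 0, 0], -1],
  ],
)

```text
clock: 10.3
position: [0.4752, 0.166, 0.4489]
orientation: [[0.959, -0.283, 0.003], [-0.283, -0.959, -0.001], [0.003, 0.0, -1.0]]
force: [0.2, 0.4, -0.5]
opening: 0.0134
```

```bash
python3 s.py
python3 - <<'E'
from h import *
d=cap('wrist','w5'); d=cap('scene','s5');crop(d,'s5c',260,120,400,260,4)
E
```

```text
10.3 [0.4752 0.166  0.4489] [ 0.22  0.35 -0.54] [-0.021 -0.061  0.027] 0.0134
[[ 9.591e-01 -2.832e-01  2.700e-03]
 [-2.832e-01 -9.591e-01 -1.100e-03]
 [ 2.900e-03  3.000e-04 -1.000e+00]]
[ 1.770e-01  1.630e-01 -4.100e-02  1.364e+00 -2.000e-03 -2.678e+00]
```

View pics/w5.png

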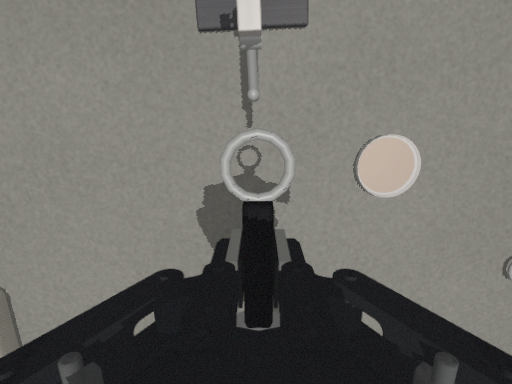

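View pics/s5c.png

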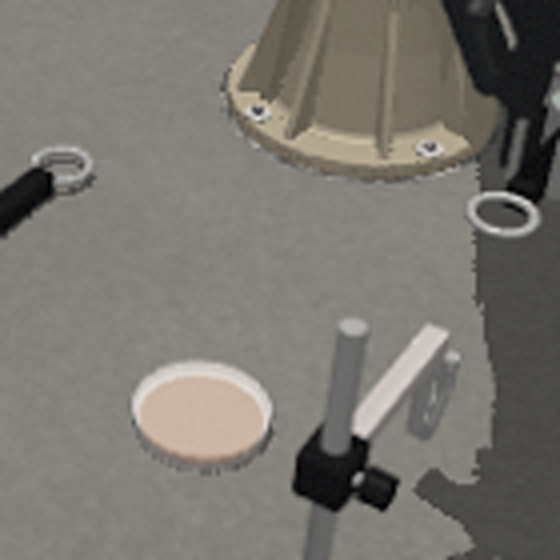

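Run:
```python
from h import *
d=load('w5'); s=ctrl.observe(); R=s['orientation'];p=s['position']
crop(d,'w5c',190,0,320,210,3)
def T(X): return ((np.array(X)-p)@R).round(4)
eye=atz(d,[(257.5,166.5),(257.5,134.5),(257.5,198.5)],p[2]-.167); print('eye tool',T(eye))
print('eye depth',T(dep(d,[(257,135),(225,166),(290,166)])))
print('nose',atz(d,[(253,95)],.221),T(atz(d,[(253,95)],.221)),'dep',dep(d,[(253,95),(253,96),(252,94)]).round(4))
# carrier top
pts=[(u,v) for v in range(0,34) for u in range(225,280)]
P=dep(d,pts); m=(abs(P[:,2]-.257)<.012)
c=np.array(pts)[m]; W=T(P[m]); print(m.sum(),P[m][:,2].mean(),np.median(P[m][:,2]))
col=np.array([d['frame'][v,u].astype(int).sum() for u,v in c]); b=col>400; print(b.sum(), np.median(P[m][b][:,2]))
for v in (2,8,14,20,26):
    row=d['frame'][v].astype(int).sum(1); uu=[u for u in range(225,285) if row[u]>330]; 
    a=atz(d,[(uu[0]-.5,v),(uu[-1]+.5,v)],.257); print(v,uu[0],uu[-1],T(a), a.mean(0).round(4))
```

```text
eye tool [[ 0.0425  0.      0.1671]
 [ 0.0573  0.      0.1672]
 [ 0.0268 -0.      0.1671]]
eye depth [[ 0.0573 -0.0002  0.1637]
 [ 0.043  -0.0151  0.1657]
 [ 0.0432  0.015   0.1642]]
nose [[0.55111749 0.14651887 0.221     ]] [[ 0.0775 -0.0029  0.2283]] dep [[0.5512 0.1465 0.2203]
 [0.5505 0.1467 0.2214]
 [0.5519 0.147  0.2204]]
822 0.25660953946472065 0.25683401356519137
728 0.25692325410456346
2 236 260 [[ 0.1191 -0.0106  0.1925]
 [ 0.1191  0.0015  0.1925]] [0.5914 0.1364 0.257 ]
8 237 261 [[ 0.1165 -0.0102  0.1925]
 [ 0.1165  0.002   0.1925]] [0.5887 0.1367 0.257 ]
14 237 261 [[ 0.1138 -0.0102  0.1924]
 [ 0.1138  0.002   0.1924]] [0.5862 0.1374 0.257 ]
20 237 261 [[ 0.1112 -0.0103  0.1924]
 [ 0.1111  0.002   0.1924]] [0.5836 0.1382 0.257 ]
26 238 261 [[ 0.1085 -0.0098  0.1924]
 [ 0.1084  0.0021  0.1924]] [0.581  0.1388 0.257 ]
```

View pics/w5c.png

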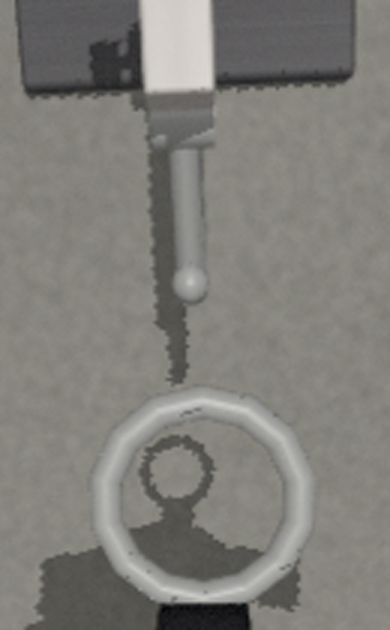

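Request:
play_rows(
  plan=[
    [[0.01, -0.003, 0], [0, 0, 0], -1],
    [[0.02, -0.003, 0], [0, 0, 0], -1],
    [[0.03, -0.003, 0.01], [0, 0, 0], -1],
    [[0.034, -0.003, 0.02], [0, 0, 0], -1],
    [[0.034, -0.003, 0.03], [0, 0, 0], -1],
    [[0.034, -0.003, 0.04], [0, 0, 0], -1],
    [[0.034, -0.003, 0.042], [0, 0, 0], -1],
    [[0.034, -0.003, 0.042], [0, 0, 0], -1],
  ],
)

```text
clock: 11.2
position: [0.5084, 0.1604, 0.4064]
orientation: [[0.96, -0.281, 0.002], [-0.281, -0.96, -0.001], [0.002, 0.001, -1.0]]
force: [0.4, 0.1, -1.3]
opening: 0.0139
```

Request:
play_rows(
  plan=[
    [[0, 0, 0], [0, 0, 0], -1],
    [[0, 0, 0], [0, 0, 0], -1],
    [[0, 0, 0], [0, 0, 0], -1],
  ],
)

```text
clock: 11.5
position: [0.5088, 0.1604, 0.4077]
orientation: [[0.96, -0.281, 0.004], [-0.281, -0.96, -0.001], [0.004, -0.0, -1.0]]
force: [-0.4, -0.3, -1.8]
opening: 0.0134
```

```bash
python3 s.py
python3 - <<'E'
from h import *
d=cap('wrist','w6'); d2=cap('scene','s6');crop(d2,'s6c',280,150,400,260,4.5); crop(d,'w6c',170,0,340,220,3)
s=ctrl.observe(); R=s['orientation'];p=s['position']
for u,v in [(253,108),(253,110),(253,112)]: print(((dep(d,[(u,v)])-p)@R).round(4))
E
```

```text
11.5 [0.5088 0.1604 0.4077] [-0.36 -0.26 -1.78] [0.044 0.003 0.055] 0.0134
[[ 9.598e-01 -2.808e-01  4.100e-03]
 [-2.808e-01 -9.598e-01 -7.000e-04]
 [ 4.100e-03 -4.000e-04 -1.000e+00]]
[ 1.550e-01  2.300e-01 -5.900e-02  1.279e+00 -1.000e-03 -2.702e+00]
[[ 0.0691 -0.0021  0.1722]]
[[ 0.0682 -0.0022  0.1771]]
[[ 0.0673 -0.0022  0.178 ]]
```

View pics/w6c.png

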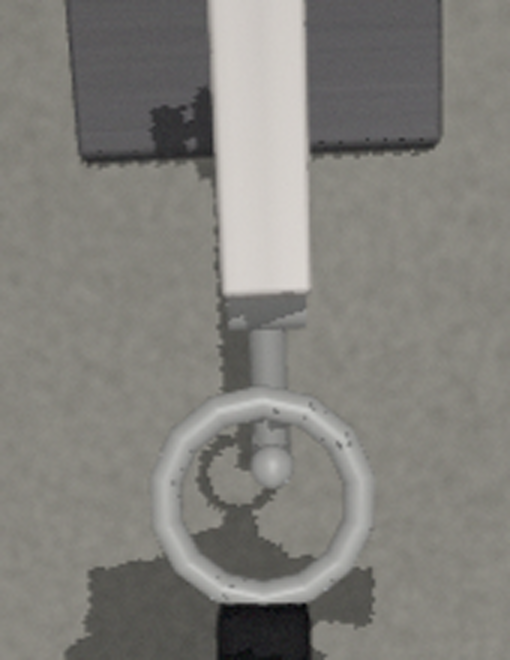

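View pics/s6c.png

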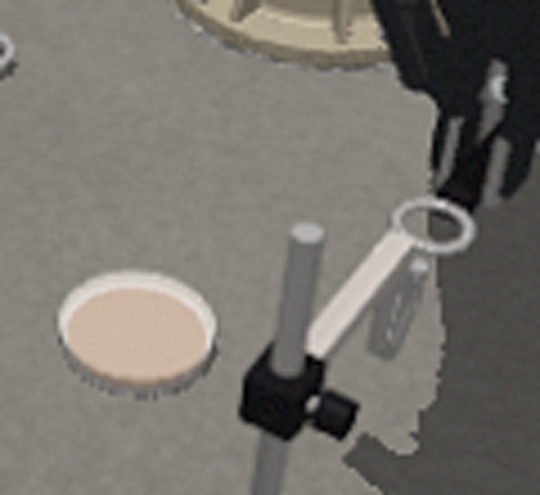

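Request:
play_rows(
  plan=[
    [[0, 0, 0.003], [0, 0, 0], -1],
    [[0, 0, 0.006], [0, 0, 0], -1],
    [[0, 0, 0.009], [0, 0, 0], -1],
    [[0, 0, 0.011], [0, 0, 0], -1],
    [[0, 0, 0.012], [0, 0, 0], -1],
    [[0, 0, 0.012], [0, 0, 0], -1],
  ],
)

```text
clock: 12.2
position: [0.5088, 0.1603, 0.3949]
orientation: [[0.96, -0.281, 0.003], [-0.281, -0.96, -0.001], [0.003, 0.0, -1.0]]
force: [-0.7, -0.8, -1.1]
opening: 0.0136
```

Request:
play_rows(
  plan=[
    [[0, 0, 0.001], [0, 0, 0], -1],
    [[0, 0, 0.002], [0, 0, 0], -1],
    [[0, 0, 0.003], [0, 0, 0], -1],
    [[0, 0, 0.004], [0, 0, 0], -1],
    [[0, 0, 0.004], [0, 0, 0], -1],
  ],
)

```text
clock: 12.7
position: [0.5088, 0.1604, 0.3912]
orientation: [[0.96, -0.281, 0.003], [-0.281, -0.96, -0.001], [0.003, -0.0, -1.0]]
force: [-0.6, 0.4, 0.5]
opening: 0.0134
```

```bash
python3 s.py
python3 - <<'E'
from h import *
d=cap('wrist','w7'); d2=cap('scene','s7');crop(d2,'s7c',280,150,400,260,4.5); crop(d,'w7c',170,0,340,220,3)
E
```

```text
12.7 [0.5088 0.1604 0.3912] [-0.62  0.38  0.51] [ 0.101 -0.007  0.014] 0.0134
[[ 9.598e-01 -2.807e-01  3.200e-03]
 [-2.807e-01 -9.598e-01 -6.000e-04]
 [ 3.300e-03 -3.000e-04 -1.000e+00]]
[ 1.550e-01  2.360e-01 -9.100e-02  1.241e+00 -1.000e-03 -2.702e+00]
```

View pics/w7c.png

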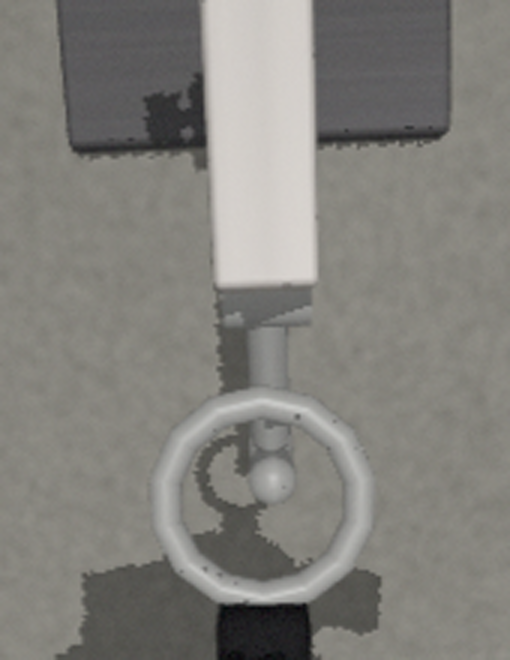

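Request:
play_rows(
  plan=[
    [[0, 0, 0.001], [0, 0, 0], -1],
    [[0, 0, 0.002], [0, 0, 0], -1],
    [[0, 0, 0.003], [0, 0, 0], -1],
    [[0, 0, 0.004], [0, 0, 0], -1],
    [[0, 0, 0.004], [0, 0, 0], -1],
  ],
)

```text
clock: 13.3
position: [0.5087, 0.1603, 0.3869]
orientation: [[0.96, -0.281, 0.002], [-0.281, -0.96, -0.001], [0.003, 0.0, -1.0]]
force: [-1.2, 1.4, 0.5]
opening: 0.0136
```

Request:
play_rows(
  plan=[
    [[0, 0, 0.001], [0, 0, 0], -1],
    [[0, 0, 0.002], [0, 0, 0], -1],
    [[0, 0, 0.003], [0, 0, 0], -1],
    [[0, 0, 0.003], [0, 0, 0], -1],
  ],
)

```text
clock: 13.7
position: [0.5087, 0.1603, 0.3839]
orientation: [[0.96, -0.281, 0.002], [-0.281, -0.96, -0.001], [0.003, 0.0, -1.0]]
force: [-1.3, 2.0, 1.4]
opening: 0.0133
```

```bash
python3 s.py
python3 - <<'E'
from h import *
d=cap('wrist','w8'); d2=cap('scene','s8');crop(d2,'s8c',280,150,400,260,4.5); crop(d,'w8c',170,0,340,220,3)
s=ctrl.observe();print(((atz(d,[(260,167)],.221)-s['position'])@s['orientation']).round(4))
E
```

```text
13.7 [0.5087 0.1603 0.3839] [-1.33  2.02  1.39] [0.275 0.175 0.032] 0.0133
[[ 9.598e-01 -2.808e-01  2.500e-03]
 [-2.808e-01 -9.598e-01 -8.000e-04]
 [ 2.600e-03  0.000e+00 -1.000e+00]]
[ 1.550e-01  2.390e-01 -1.060e-01  1.224e+00 -1.000e-03 -2.702e+00]
[[0.0431 0.0011 0.163 ]]
```

View pics/w8c.png

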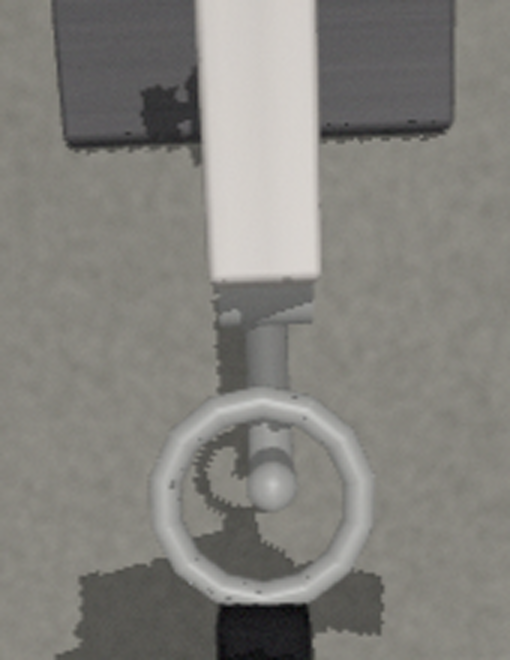

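View pics/s8c.png

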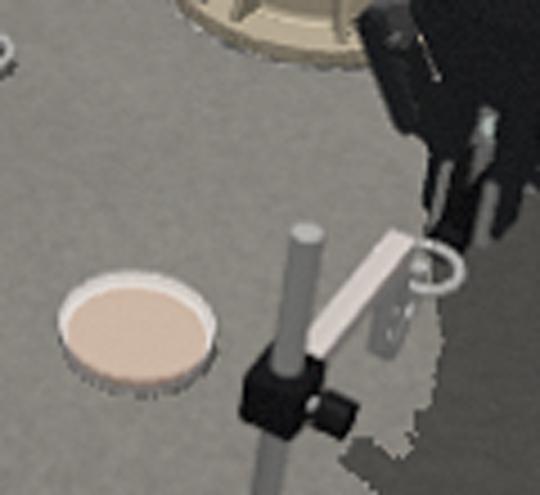

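Request:
play_rows(
  plan=[
    [[0, 0.0005, 0.001], [0, 0, 0], -1],
    [[0, 0.001, 0.002], [0, 0, 0], -1],
    [[0, 0.001, 0.003], [0, 0, 0], -1],
    [[0, 0.001, 0.003], [0, 0, 0], -1],
  ],
)

```text
clock: 14.2
position: [0.5084, 0.1591, 0.3808]
orientation: [[0.96, -0.281, 0.002], [-0.281, -0.96, -0.001], [0.003, 0.001, -1.0]]
force: [-2.1, 0.2, 1.0]
opening: 0.0131
```

Request:
play_rows(
  plan=[
    [[0, 0, 0.001], [0, 0, 0], -1],
    [[0, 0, 0.002], [0, 0, 0], -1],
    [[0, 0, 0.003], [0, 0, 0], -1],
    [[0, 0, 0.003], [0, 0, 0], -1],
  ],
)

```text
clock: 14.6
position: [0.5085, 0.1593, 0.3779]
orientation: [[0.96, -0.281, 0.002], [-0.281, -0.96, -0.001], [0.003, 0.0, -1.0]]
force: [-2.8, 1.1, 1.1]
opening: 0.0132
```

```bash
python3 s.py
python3 - <<'E'
from h import *
d=cap('wrist','w9'); crop(d,'w9c',170,0,340,220,3)
d2=cap('scene','s9');crop(d2,'s9c',340,170,400,230,9)
E
```

```text
14.6 [0.5085 0.1593 0.3779] [-2.8   1.15  1.1 ] [ 0.079  0.37  -0.04 ] 0.0132
[[ 9.597e-01 -2.809e-01  2.400e-03]
 [-2.808e-01 -9.598e-01 -9.000e-04]
 [ 2.600e-03  1.000e-04 -1.000e+00]]
[ 1.530e-01  2.400e-01 -1.190e-01  1.210e+00 -1.000e-03 -2.704e+00]
```

View pics/w9c.png

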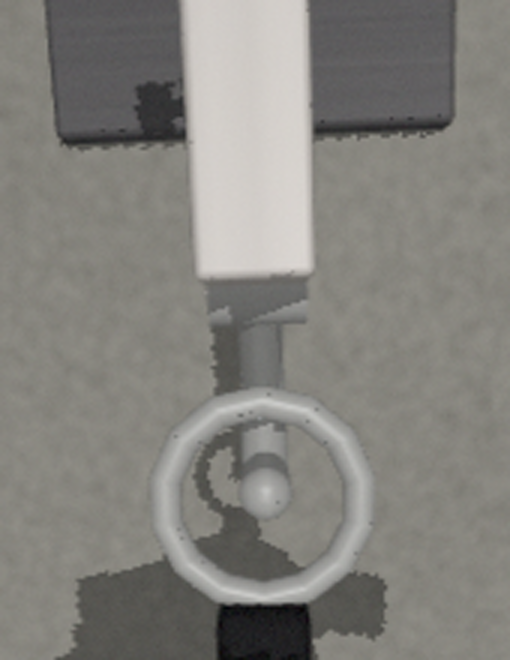

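View pics/s9c.png

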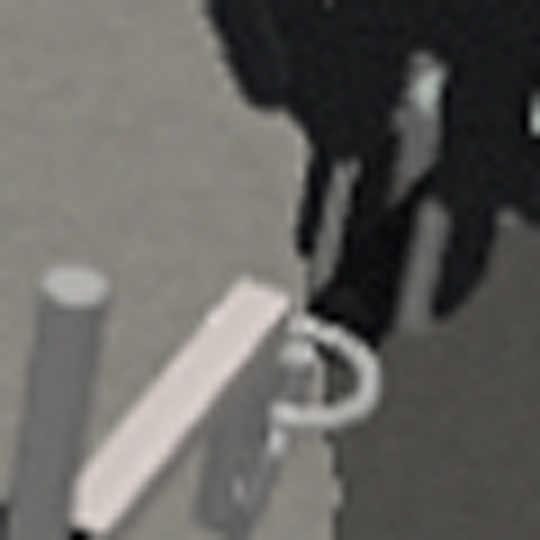

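Request:
play_rows(
  plan=[
    [[0, 0, 0.001], [0, 0, 0], -1],
    [[0, 0, 0.002], [0, 0, 0], -1],
    [[0, 0, 0.003], [0, 0, 0], -1],
    [[0, 0, 0.003], [0, 0, 0], -1],
  ],
)

```text
clock: 15.1
position: [0.5086, 0.1593, 0.3749]
orientation: [[0.96, -0.281, 0.003], [-0.281, -0.96, -0.001], [0.003, 0.0, -1.0]]
force: [-2.2, 1.5, 0.2]
opening: 0.0135
```

Request:
play_rows(
  plan=[
    [[0, 0, 0.001], [0, 0, 0], -1],
    [[0, 0, 0.002], [0, 0, 0], -1],
    [[0, 0, 0.003], [0, 0, 0], -1],
    [[0, 0, 0.003], [0, 0, 0], -1],
  ],
)

```text
clock: 15.5
position: [0.5084, 0.1593, 0.3717]
orientation: [[0.96, -0.281, 0.002], [-0.281, -0.96, -0.001], [0.002, 0.0, -1.0]]
force: [-2.9, 0.9, 0.6]
opening: 0.0136
```

Request:
play_rows(
  plan=[
    [[0, 0, 0.001], [0, 0, 0], -1],
    [[0, 0, 0.002], [0, 0, 0], -1],
    [[0, 0, 0.002], [0, 0, 0], -1],
  ],
)

```text
clock: 15.8
position: [0.5082, 0.1593, 0.3694]
orientation: [[0.96, -0.281, 0.001], [-0.281, -0.96, -0.001], [0.001, 0.001, -1.0]]
force: [-4.3, 1.5, -2.1]
opening: 0.0136
```

Request:
play_rows(
  plan=[
    [[0, 0, 0.001], [0, 0, 0], -1],
    [[0, 0, 0.002], [0, 0, 0], -1],
    [[0, 0, 0.002], [0, 0, 0], -1],
  ],
)

```text
clock: 16.1
position: [0.5094, 0.1592, 0.3682]
orientation: [[0.96, -0.281, 0.005], [-0.281, -0.96, -0.001], [0.005, -0.0, -1.0]]
force: [0.4, -0.3, -2.5]
opening: 0.013
```

```bash
python3 s.py
python3 - <<'E'
from h import *
d=cap('wrist','w10'); crop(d,'w10c',170,0,340,220,3)
d2=cap('scene','s10');crop(d2,'s10c',340,170,400,230,9)
E
```

```text
16.1 [0.5094 0.1592 0.3682] [ 0.35 -0.34 -2.53] [-0.037 -0.058  0.043] 0.013
[[ 9.596e-01 -2.812e-01  4.900e-03]
 [-2.812e-01 -9.597e-01 -1.300e-03]
 [ 5.100e-03 -1.000e-04 -1.000e+00]]
[ 1.530e-01  2.450e-01 -1.370e-01  1.185e+00 -2.000e-03 -2.704e+00]
```

View pics/w10c.png

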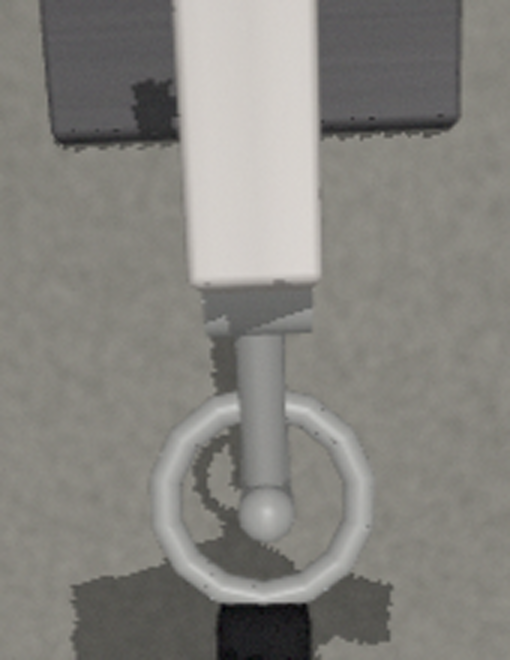

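View pics/s10c.png

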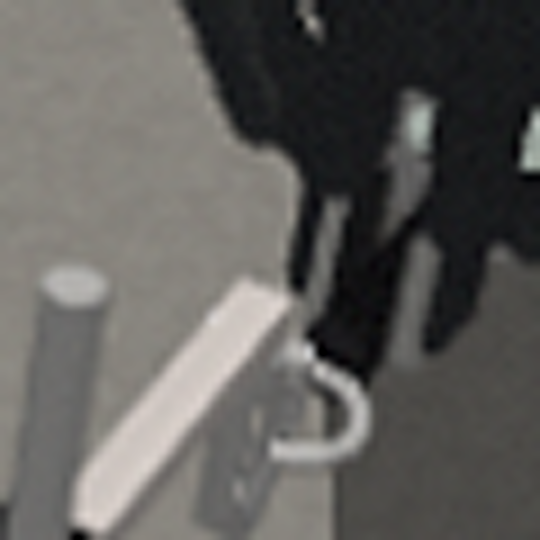

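Request:
play_rows(
  plan=[
    [[0, 0, 0.001], [0, 0, 0], -1],
    [[0, 0, 0.002], [0, 0, 0], -1],
    [[0, 0, 0.003], [0, 0, 0], -1],
    [[0, 0, 0.003], [0, 0, 0], -1],
  ],
)

```text
clock: 16.6
position: [0.5087, 0.1593, 0.3649]
orientation: [[0.96, -0.281, 0.003], [-0.281, -0.96, -0.001], [0.003, 0.0, -1.0]]
force: [-0.1, 0.2, -0.8]
opening: 0.0133
```

Request:
play_rows(
  plan=[
    [[-0.0057, 0, 0.0024], [0, 2, 0], -1],
    [[-0.0115, 0, 0.0044], [0, 4, 0], -1],
    [[-0.017, 0, 0.007], [0, 6, 0], -1],
    [[-0.0227, 0, 0.0096], [0, 8, 0], -1],
    [[-0.0227, 0, 0.0096], [0, 8, 0], -1],
    [[-0.0227, 0, 0.0096], [0, 8, 0], -1],
  ],
)

```text
clock: 17.2
position: [0.4868, 0.1657, 0.3557]
orientation: [[0.95, -0.281, 0.136], [-0.278, -0.96, -0.04], [0.142, -0.0, -0.99]]
force: [-0.4, 1.1, -1.2]
opening: 0.0134
```

```bash
cat >> s.py <<'E'
w=s['position']+s['orientation']@np.array([.0573,0,.167]); print('wire',w.round(4))
E
python3 s.py
```

```text
17.2 [0.4868 0.1657 0.3557] [-0.4   1.11 -1.21] [-0.013  0.126 -0.005] 0.0134
[[ 9.501e-01 -2.807e-01  1.361e-01]
 [-2.779e-01 -9.598e-01 -3.970e-02]
 [ 1.418e-01 -1.000e-04 -9.899e-01]]
[ 0.188  0.158 -0.284  1.002 -0.064 -2.673]
wire [0.564  0.1431 0.1985]
```

Request:
play_rows(
  plan=[
    [[-0.0115, 0, 0.0044], [0, 4, 0], -1],
    [[-0.0227, 0, 0.0096], [0, 8, 0], -1],
    [[-0.0335, 0, 0.0156], [0, 12, 0], -1],
    [[-0.0438, 0, 0.0223], [0, 16, 0], -1],
    [[-0.0438, 0, 0.0223], [0, 16, 0], -1],
    [[-0.0438, 0, 0.0223], [0, 16, 0], -1],
  ],
)

```text
clock: 17.8
position: [0.4486, 0.177, 0.3275]
orientation: [[0.876, -0.281, 0.392], [-0.256, -0.96, -0.115], [0.408, -0.0, -0.913]]
force: [0.3, 0.5, -0.7]
opening: 0.0135
```

```bash
python3 s.py
```

```text
17.8 [0.4486 0.177  0.3275] [ 0.27  0.5  -0.69] [0.13  0.402 0.035] 0.0135
[[ 0.8763 -0.2806  0.3917]
 [-0.2562 -0.9598 -0.1145]
 [ 0.4081 -0.     -0.913 ]]
[ 0.266  0.023 -0.555  0.629 -0.215 -2.631]
wire [0.5642 0.1432 0.1984]
```

Request:
play_rows(
  plan=[
    [[-0.0115, 0, 0.0044], [0, 4, 0], -1],
    [[-0.0227, 0, 0.0096], [0, 8, 0], -1],
    [[-0.0335, 0, 0.0156], [0, 12, 0], -1],
    [[-0.0335, 0, 0.0156], [0, 12, 0], -1],
    [[-0.0335, 0, 0.0156], [0, 12, 0], -1],
  ],
)

```text
clock: 18.3
position: [0.4261, 0.1838, 0.2997]
orientation: [[0.776, -0.281, 0.565], [-0.227, -0.96, -0.165], [0.589, -0.0, -0.808]]
force: [0.0, -0.5, -1.2]
opening: 0.0133
```

```bash
python3 s.py
python3 - <<'E'
from h import *
d=cap('wrist','w11'); d2=cap('scene','s11');crop(d2,'s11c',300,130,420,250,5)
E
```

```text
18.3 [0.4261 0.1838 0.2997] [ 0.03 -0.49 -1.19] [ 0.118  0.635 -0.001] 0.0133
[[ 0.7758 -0.2809  0.565 ]
 [-0.2271 -0.9597 -0.1654]
 [ 0.5887 -0.     -0.8083]]
[ 0.327 -0.028 -0.75   0.312 -0.345 -2.626]
wire [0.5649 0.1432 0.1985]
```

View pics/s11c.png

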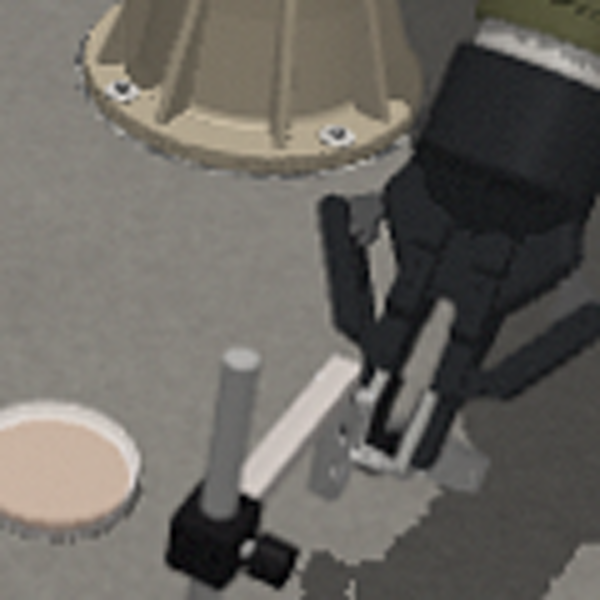

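View pics/w11.png

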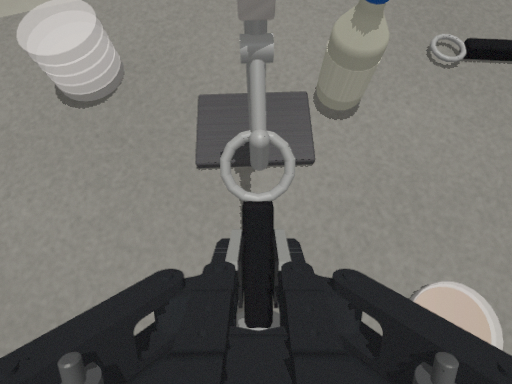

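Request:
play_rows(
  plan=[
    [[-0.0115, 0, 0.0044], [0, 4, 0], -1],
    [[-0.0227, 0, 0.0096], [0, 8, 0], -1],
    [[-0.0335, 0, 0.0156], [0, 12, 0], -1],
    [[-0.0335, 0, 0.0156], [0, 12, 0], -1],
    [[-0.0335, 0, 0.0156], [0, 12, 0], -1],
  ],
)

```text
clock: 18.9
position: [0.4088, 0.1889, 0.2672]
orientation: [[0.641, -0.281, 0.714], [-0.188, -0.96, -0.209], [0.744, 0.0, -0.668]]
force: [-0.4, 0.2, -1.3]
opening: 0.0135
```

```bash
python3 s.py
```

```text
18.9 [0.4088 0.1889 0.2672] [-0.4   0.2  -1.27] [0.251 0.826 0.008] 0.0135
[[ 6.415e-01 -2.809e-01  7.139e-01]
 [-1.876e-01 -9.598e-01 -2.090e-01]
 [ 7.438e-01  2.000e-04 -6.684e-01]]
[ 0.385 -0.014 -0.939 -0.072 -0.48  -2.655]
wire [0.5647 0.1432 0.1982]
```

Request:
play_rows(
  plan=[
    [[-0.006, 0, 0.003], [0, 2, 0], -1],
    [[-0.0115, 0, 0.0044], [0, 4, 0], -1],
    [[-0.0137, 0, 0.0064], [0, 4, 0], -1],
    [[-0.0137, 0, 0.0064], [0, 4, 0], -1],
    [[-0.0137, 0, 0.0064], [0, 4, 0], -1],
  ],
)

```text
clock: 19.4
position: [0.4048, 0.1901, 0.2531]
orientation: [[0.588, -0.281, 0.758], [-0.173, -0.96, -0.222], [0.79, -0.001, -0.613]]
force: [-0.6, -0.1, -0.9]
opening: 0.0137
```

```bash
python3 s.py;  python3 - <<'E'
from h import *
d=cap('wrist','w12'); d2=cap('scene','s12');crop(d2,'s12c',300,130,420,250,5)
E
```

```text
19.4 [0.4048 0.1901 0.2531] [-0.57 -0.07 -0.89] [0.267 0.855 0.059] 0.0137
[[ 5.883e-01 -2.812e-01  7.582e-01]
 [-1.730e-01 -9.596e-01 -2.217e-01]
 [ 7.899e-01 -7.000e-04 -6.132e-01]]
[ 0.402  0.02  -1.005 -0.238 -0.525 -2.675]
wire [0.5651 0.1432 0.196 ]
```

View pics/w12.png

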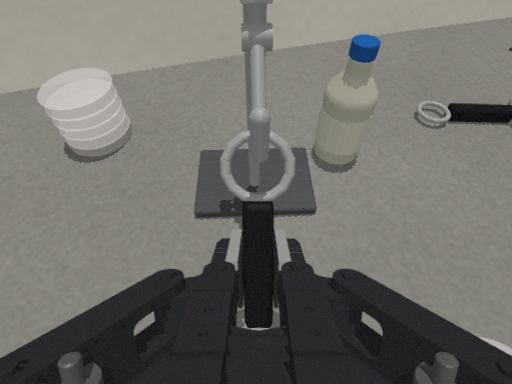

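Request:
play_rows(
  plan=[
    [[0, 0, 0], [0, 0, 0], -0.4],
    [[0, 0, 0], [0, 0, 0], 0],
    [[0, 0, 0], [0, 0, 0], 0.5],
    [[0, 0, 0], [0, 0, 0], 1],
    [[0, 0, 0], [0, 0, 0], 1],
    [[0, 0, -0.01], [0, 0, 0], 1],
    [[0, 0, -0.02], [0, 0, 0], 1],
    [[0, 0, -0.03], [0, 0, 0], 1],
  ],
)

```text
clock: 20.3
position: [0.3808, 0.1966, 0.2708]
orientation: [[0.589, -0.281, 0.758], [-0.172, -0.96, -0.222], [0.79, 0.0, -0.613]]
force: [0.2, 0.4, -0.1]
opening: 0.0853
```

```bash
python3 s.py;  python3 - <<'E'
from h import *
d=cap('wrist','w13'); d2=cap('scene','s13');crop(d2,'s13c',270,130,420,250,4)
E
```

```text
20.3 [0.3808 0.1966 0.2708] [ 0.16  0.41 -0.06] [ 0.16   0.681 -0.005] 0.0853
[[ 5.887e-01 -2.811e-01  7.579e-01]
 [-1.722e-01 -9.597e-01 -2.222e-01]
 [ 7.898e-01  3.000e-04 -6.134e-01]]
[ 0.446 -0.051 -1.002 -0.144 -0.555 -2.639]
wire [0.5411 0.1496 0.2136]
```

View pics/w13.png

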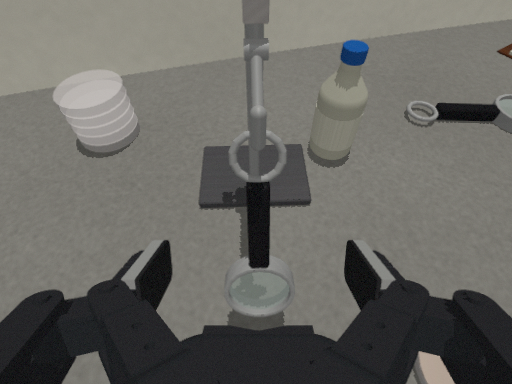

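View pics/s13c.png

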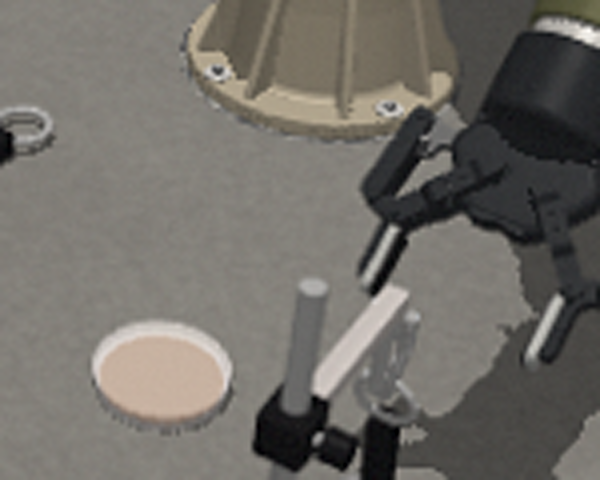

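Hanging and swinging on the hook, with the fingers clear. I'll back away and wait for it to settle.

Request:
play_rows(
  plan=[
    [[0, 0, -0.02], [0, 0, 0], 1],
    [[0, 0, -0.04], [0, 0, 0], 1],
    [[-0.01, 0, -0.06], [0, -4, 0], 1],
    [[-0.02, 0, -0.07], [0, -8, 0], 1],
    [[-0.02, 0, -0.08], [0, -12, 0], 1],
    [[-0.02, 0, -0.09], [0, -16, 0], 1],
    [[-0.02, 0, -0.09], [0, -20, 0], 1],
    [[-0.02, 0, -0.09], [0, -20, 0], 1],
  ],
)

```text
clock: 21.2
position: [0.302, 0.2203, 0.3106]
orientation: [[0.812, -0.281, 0.511], [-0.238, -0.96, -0.149], [0.533, -0.001, -0.846]]
force: [1.1, -0.7, 0.5]
opening: 0.0852
```

```bash
python3 s.py;  python3 - <<'E'
from h import *
d=cap('wrist','w14')
E
```

```text
21.2 [0.302  0.2203 0.3106] [ 1.09 -0.67  0.45] [ 0.086  0.477 -0.021] 0.0852
[[ 8.120e-01 -2.813e-01  5.114e-01]
 [-2.384e-01 -9.596e-01 -1.493e-01]
 [ 5.327e-01 -7.000e-04 -8.463e-01]]
[ 0.55  -0.177 -0.807  0.541 -0.406 -2.39 ]
wire [0.4339 0.1817 0.1998]
```

View pics/w14.png

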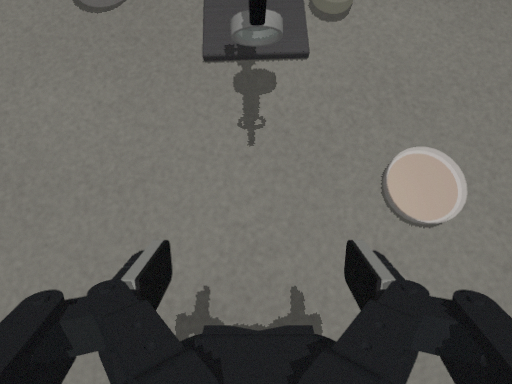

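Request:
play_rows(
  plan=[
    [[0, 0, 0], [0, 8, 0], 1],
    [[0, 0, 0], [0, 15, 0], 1],
    [[0, 0, 0], [0, 15, 0], 1],
    [[0, 0, 0], [0, 15, 0], 1],
    [[0, 0, 0], [0, 15, 0], 1],
    [[0, 0, 0], [0, 15, 0], 1],
    [[0, 0, 0], [0, 15, 0], 1],
    [[0, 0, 0], [0, 15, 0], 1],
  ],
)

```text
clock: 22.05
position: [0.3014, 0.2201, 0.3103]
orientation: [[0.652, -0.281, 0.704], [-0.191, -0.96, -0.206], [0.733, -0.0, -0.68]]
force: [0.5, 0.8, 0.1]
opening: 0.0854
```

Request:
play_rows(
  plan=[
    [[0, 0, 0], [0, 0, 0], 1],
    [[0, 0, 0], [0, 0, 0], 1],
    [[0, 0, 0], [0, 0, 0], 1],
    [[0, 0, 0], [0, 0, 0], 1],
    [[0, 0, 0], [0, 0, 0], 1],
    [[0, 0, 0], [0, 0, 0], 1],
    [[0, 0, 0], [0, 0, 0], 1],
    [[0, 0, 0], [0, 0, 0], 1],
  ],
)

```text
clock: 22.85
position: [0.3011, 0.22, 0.3101]
orientation: [[0.652, -0.281, 0.704], [-0.191, -0.96, -0.206], [0.734, 0.0, -0.68]]
force: [0.6, 0.6, 0.4]
opening: 0.0857
```

Request:
play_rows(
  plan=[
    [[0, 0, 0], [0, 0, 0], 1],
    [[0, 0, 0], [0, 0, 0], 1],
    [[0, 0, 0], [0, 0, 0], 1],
    [[0, 0, 0], [0, 0, 0], 1],
    [[0, 0, 0], [0, 0, 0], 1],
    [[0, 0, 0], [0, 0, 0], 1],
    [[0, 0, 0], [0, 0, 0], 1],
    [[0, 0, 0], [0, 0, 0], 1],
  ],
)

```text
clock: 23.65
position: [0.3011, 0.22, 0.3101]
orientation: [[0.652, -0.281, 0.704], [-0.191, -0.96, -0.206], [0.734, 0.0, -0.68]]
force: [0.0, 0.5, 0.0]
opening: 0.0852
```

Request:
play_rows(
  plan=[
    [[0, 0, 0], [0, 0, 0], 1],
    [[0, 0, 0], [0, 0, 0], 1],
    [[0, 0, 0], [0, 0, 0], 1],
    [[0, 0, 0], [0, 0, 0], 1],
    [[0, 0, 0], [0, 0, 0], 1],
    [[0, 0, 0], [0, 0, 0], 1],
    [[0, 0, 0], [0, 0, 0], 1],
    [[0, 0, 0], [0, 0, 0], 1],
  ],
)

```text
clock: 24.45
position: [0.3011, 0.22, 0.3101]
orientation: [[0.652, -0.281, 0.704], [-0.191, -0.96, -0.206], [0.734, 0.0, -0.68]]
force: [0.0, -0.0, -0.0]
opening: 0.0853
```

Run:
```python
from h import *
a=[]
for i in range(6):
    d=cap('wrist','x%d'%i); a.append(d['frame'].astype(int))
    cap('scene','sx%d'%i); 
for i in range(1,6): print(i,(abs(a[i]-a[0]).sum(2)>60).sum())
d=load('x5'); crop(d,'x5c',170,0,340,200,3); d=load('sx5'); crop(d,'sx5c',290,170,420,300,4.5); print(ctrl.observe()['clock'])
```

```text
1 276
2 432
3 1097
4 1236
5 870
25.05
```

View pics/x5.png

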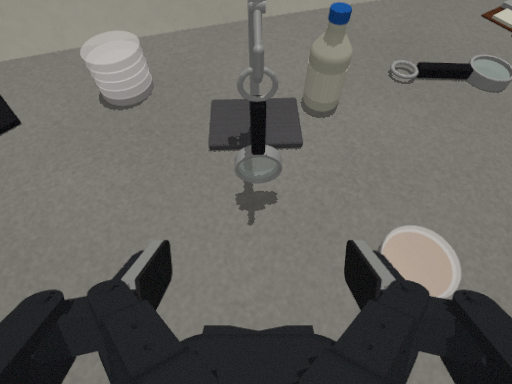

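View pics/sx5c.png

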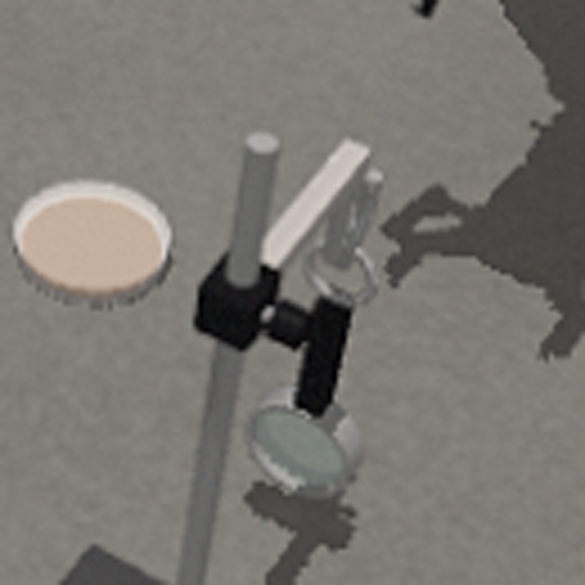

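View pics/x5c.png

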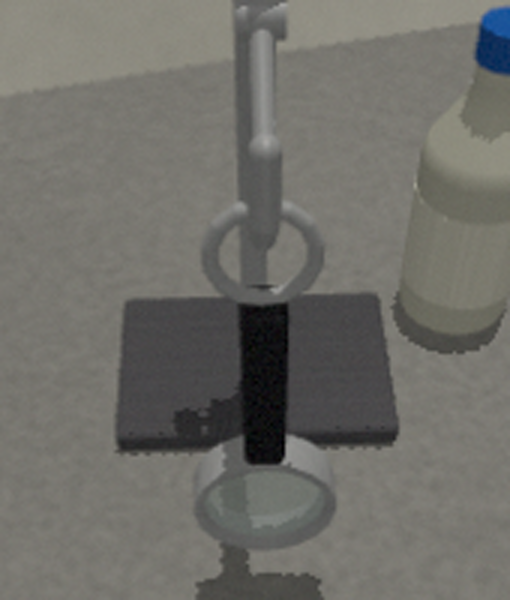

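Run:
```python
from h import *
def lens(d):
    P=dep(d,[(u,v) for v in range(120,210,2) for u in range(220,300,2)])
    m=(P[:,2]>.03)&(P[:,2]<.13)&(P[:,0]<.64); return P[m].mean(0)[0] if m.sum()>10 else np.nan
for k in range(16):
    xs=[]
    for i in range(16): xs.append(lens(ctrl.capture('wrist')))
    print(ctrl.observe()['clock'],np.round(np.nanmin(xs),4),np.round(np.nanmax(xs),4))
    if np.ptp(xs)<.002: break
```

```text
25.85 0.5617 0.5677
26.65 0.5636 0.5641
```

Run:
```python
from h import *
a=cap('wrist','y0')['frame'].astype(int)
for i in range(30): b=ctrl.capture('wrist')['frame'].astype(int)
n=[(abs(ctrl.capture('wrist')['frame'].astype(int)-b).sum(2)>60).sum() for i in range(12)]
print(n,(abs(a-b).sum(2)>60).sum())
d=cap('wrist','y1'); crop(d,'y1c',170,0,340,200,3); d=cap('scene','sy1'); crop(d,'sy1c',290,170,420,300,4.5); cap('top','ty')
m=((abs(load('top0')['frame'].astype(int)-load('ty')['frame']).sum(2)>80))
for n,(u,v) in dict(bottle=(222,122),dish=(220,231),jar=(377,212)).items(): print(n,m[v-15:v+15,u-15:u+15].sum())
print(ctrl.observe()['clock'])
```

```text
[np.int64(2), np.int64(3), np.int64(2), np.int64(3), np.int64(1), np.int64(1), np.int64(2), np.int64(2), np.int64(2), np.int64(3), np.int64(2), np.int64(2)] 4
bottle 0
dish 0
jar 0
28.95
```

View pics/y1c.png

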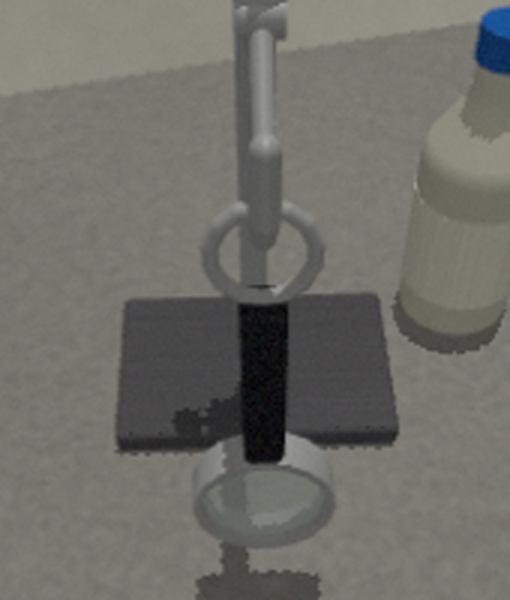

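View pics/sy1c.png

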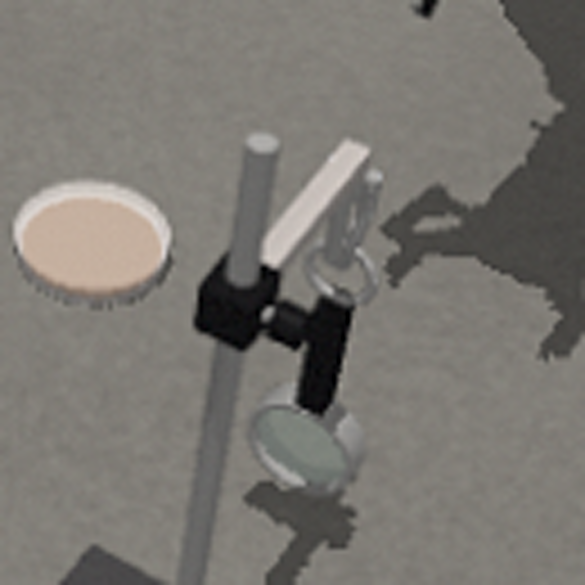

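View pics/ty.png

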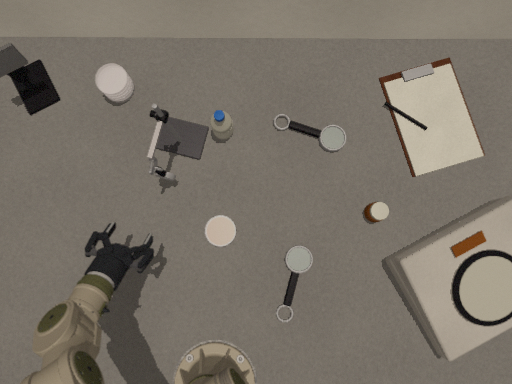

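At rest, gate shut against the nose with the eye inside, and the gripper is clear.

```bash
python3 -c "
from rig import ctrl
print(ctrl.finish_job())"
```

```text
the job is handed in; nothing more can be done
None
```

The magnifier now hangs by its eye in the shut snap hook, lens down and at rest, and I handed the job in at about 29 s.

- **Which magnifier:** three lay on the bench. I took the one with 110–113 mm between eye and lens (given: 112 mm); the other two measured about 155 mm.
- **Hook height:** depth readings on the nose and the carrier both put the hook about 25 mm below mid height. Contact with the gate confirmed it.
- **Passing the gate:** I lowered the level eye over the nose in 1–2 mm steps and moved 1 mm sideways when I felt a side force. The push was about 3–5 N at the readings, which I took after every 2–4 mm, so a peak between them could have been missed. The force then fell to just the magnifier's weight, where the snap was expected.
- **Letting go:** I tilted the magnifier about 52° lens-down around the hook before opening the fingers, so it swung only a little.
- **Last checks:** the pictures showed no movement over the last 2 s, the gate closed on the nose with the eye inside, and the gripper well clear. The wash bottle, dish and jar looked unchanged from the start in the top view.
- **Trouble on the way:** on the first approach the last joint reached its limit of 3.14 rad. I turned the wrist back the long way round, in free space.

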